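# Put the appraised bangles on their display stands

### The arm

A 6-joint arm with a two-finger parallel gripper is mounted at the origin on the work surface. World frame = base frame: x ahead of the robot, y to its left, z up, the work surface at z = 0. Lengths are in m, angles in rad, forces in N, time in s.
With the tool pointing down it reaches from about 0.225 to 0.875 m from the base axis. Payload 3.4 kg.
Tool frame: the origin (TCP) lies midway between the tips of the shut fingers; the grasp point (between the pads) lies 19 mm behind it; z points along the fingers, y is the line along which they close (so a half turn about z gives the same grasp; the last joint's range is limited). The gripper opens to 85 mm and grips with 20 to 120 N. Pads are 22 mm wide; open, the fingers measure 114 mm over their backs; the gripper's body (76 mm by 85 mm) begins 54 mm behind the grasp point. The pads swing forward as they close: fully open they stand 13 mm farther back than shut.
Start: joints at [-1.316, 0.276, 1.505, -0, 1.361, -0.121], TCP at [0.211, -0.535, 0.231] pointing down, gripper open.
Joint ranges: [-2.89, 2.89], [-0.75, 2.08], [0.22, 2.7], [-1.18, 4.32], [0.11, 2.71], [-2.7, 2.7]. Speed limits (rad/s): [2.57, 2.57, 3.14, 3.14, 3.14, 3.14].

### API

Orientations are given as a unit quaternion [w, x, y, z].
In Python, from rig import * gives the robot as it stands.
- The arm moves only by the tool apply_moves, never from a script. Its argument "steps" is one flat list of numbers, 4 for each row, row after row: the shift along the world's x, y, z in cm, then the turn about the world's z in degrees. A call has 1 to 8 rows; each row is the pose to reach, as a shift and turn from the pose commanded when the call began; what a row does not reach only later rows make up. A row lasts 1/12 s, in which the tool goes at most 41.7 mm and 7.16 degrees, less where a joint would pass 70% of its speed; a pose out of reach is approached as far as the arm can. A call with a gripper value outside its range is refused whole. "jaw" is the closure in counts, from 0 (fully open) to 255 (shut), set as the call begins (left out, the last holds). The fingers move at their own pace and stop on an object; "newtons" is the grip in N (left out, the last holds). Time passes only in rows, so rows that repeat a pose let the fingers close. It gives the time, the measured TCP pose, the force, the opening and the grip force at its end, in the units of the state.
- get_state(): the state, without advancing time (a new reading comes with each control period).
- get_image(name): name is "scene" or "side" or "wrist"; returns the picture (420x560x3 uint8, red, green, blue); there is no depth.
- calibration(name): a dict with "fx", "fy", "cx", "cy" (pixels), "xyz" and "rotation" of the camera in the world. Camera axes: x right, y up, looking along -z (the intrinsics and any distortion apply to the point x, -y, -z); pixel columns grow to the right and rows downward; lengths in m; the calibration is good to about 2 mm. A picture is of the moment at which its call begins: read the wrist's pose just before it. calibration takes no time and is no camera call; for the wrist camera it gives the pose at the moment of the call.
- sign_off(): hands the job in; it is judged then, once.
The state is a dict: "clock": time; "qpos": joint angles; "qd": joint speeds; "effort": joint torques, N m; "position": TCP position; "ee_rot": TCP orientation; "contact_force": force on the tool from outside, world axes, zero at the start; "moment": the same for the moment, N m; "width": finger opening in m; "gripper_force": force on a finger pad.
Only numpy, scipy, OpenCV 4.12 (cv2) and the standard library are available. Lean on these libraries where they do the work, as an engineer would, in place of code of your own. Each camera call takes 0.05 s, during which the arm holds its last target. There are 200 camera calls.

### The job

Put the two gold bangles over the post of the wine-red stand and the two silver ones over the post of the cream stand; on each stand the plain broad bangle lies flat on the base and the slim one with stones lies flat on top of it, stones upward. Lower each bangle gently over its post, do not let it drop, and leave the loupe, the ring box and the tweezers where they lie.

Things in the scene. Friction and masses are not known exactly. Their poses are not given: they have to be found in the camera images.
- broad_gold: Rigid bangle lying flat, loose, 62 mm outside and 53 mm inside diameter (wall 4.5 mm), 22 mm tall, plain gold, no stones, the broader of the two gold ones, 70 to 120 g. Origin: centre of its underside, on the axis; z up along the axis; same at every yaw. It lies on the black mat, whose top is 3 mm above the table.
- slim_gold: Rigid bangle lying flat, loose, 62 mm outside and 53 mm inside diameter (wall 4.5 mm), 12 mm tall, gold with small red stones round its upper rim (they stand 2 mm proud of it), 40 to 75 g. Origin: centre of its underside, on the axis; z up along the axis; same at every yaw. It lies on the black mat, whose top is 3 mm above the table.
- broad_silver: Rigid bangle lying flat, loose, 62 mm outside and 53 mm inside diameter (wall 4.5 mm), 22 mm tall, plain silver, no stones, the broader of the two silver ones, 50 to 95 g. Origin: centre of its underside, on the axis; z up along the axis; same at every yaw. It lies on the black mat, whose top is 3 mm above the table.
- slim_silver: Rigid bangle lying flat, loose, 62 mm outside and 53 mm inside diameter (wall 4.5 mm), 12 mm tall, silver with small green stones round its upper rim (they stand 2 mm proud of it), 30 to 60 g. Origin: centre of its underside, on the axis; z up along the axis; same at every yaw. It lies on the black mat, whose top is 3 mm above the table.
- wine_stand: Bangle stand, dark wine red, fixed to the desk: a round base 90 mm across and 8 mm high with an upright round post 34 mm in diameter in its middle (post top 50 mm above the underside). Origin: centre of the underside, lying on the 3 mm mat; z up along the post. For the gold bangles: broad one on the base (its underside 8 mm above this origin), slim one on it (30 mm above this origin).
- cream_stand: Bangle stand, cream white, fixed to the desk: a round base 90 mm across and 8 mm high with an upright round post 34 mm in diameter in its middle (post top 50 mm above the underside). Origin: centre of the underside, lying on the 3 mm mat; z up along the post. For the silver bangles: broad one on the base (its underside 8 mm above this origin), slim one on it (30 mm above this origin).
- loupe: Folding steel loupe lying flat: a round lens barrel 28 mm across and 20 mm high with a dark grip reaching to 42 mm from the origin along x. Loose; not to be moved. Origin: underside, centre of the barrel.
- ring_box: Small dark blue ring box, 42 x 42 mm and 22 mm high, with a white top holding a gold ring with a clear stone (to 39 mm high) and an open lid standing at its +x edge, 36 mm high, 27 mm from the origin. Loose; not to be moved. Origin: underside, centre of the box.
- tweezers: Steel tweezers lying flat, 120 mm long along x, 10 mm wide, 6 mm high. Loose; not to be moved. Origin: underside, middle of the tweezers.
Things that resemble listed ones, but are neither listed nor needed, are in the scene too. Leave any blue look-alike of the broad_gold alone.

How it is judged:
By the outcome, as a careful person would: the job done as asked, in the order asked, and still so for the second after the job is handed in, with the robot touching nothing.
It also fails if it takes over 96 s, if anything falls off the work surface, if the arm or the gripper's body presses on something with over 40 N, if the wrist force passes 120 N, or if a joint passes its speed limit or range.

## Working session

There is one attempt and no reset: what is moved stays moved. The work goes in short steps, Python scripts to look and compute and a tool call to move; the robot and the scene stay as the last step left them, time stands still between calls to the robot, and variables do not carry over. Pictures are saved under pics/ and viewed, at most 14 in all, crops included, and the job is handed in when it is done.

Besides the shell and the picture viewer there is one more tool, called after "Emit:" by a JSON object that holds its "name" and its "arguments", one argument or row to a line. apply_moves: Moves the arm, as the interface text tells. Its arguments: {"type":"object","properties":{"steps":{"type":"array","items":{"type":"number"}},"jaw":{"type":"number"},"newtons":{"type":"number"}},"required":["steps"]}

```bash
mkdir -p pics; python3 - <<'E'
from rig import *
import cv2
s=get_state();print(s)
for n in("scene","side","wrist"):
    c=calibration(n);im=get_image(n);print(n,c)
    cv2.imwrite(f"pics/{n}0.png",im[:,:,::-1])
E
```

```text
{'clock': 0.0, 'qpos': array([-1.31598352e+00,  2.76562727e-01,  1.50617983e+00,  1.16541672e-05,
        1.36070818e+00, -1.21033126e-01]), 'qd': array([-0.00058952, -0.00115091,  0.00083737,  0.00072495,  0.00026359,
        0.00084343]), 'effort': array([-1.19083281e-03, -4.16774690e+01, -2.45804554e+01, -4.86177178e-04,
        1.10527565e-02, -3.27145180e-06]), 'position': array([ 0.21089873, -0.53432709,  0.23043952]), 'ee_rot': array([-9.27344718e-04,  9.82394187e-01,  1.86817553e-01, -5.64120175e-05]), 'contact_force': array([ 0.69527892, -0.07697226,  0.19799736]), 'moment': array([-0.03874817, -0.08942867,  0.01710976]), 'gripper_force': 0.0, 'width': 0.08565477963328746}
scene {'fx': 495.37041295018344, 'fy': 495.37041295018344, 'cx': 276.83847922188977, 'cy': 215.05129554523953, 'xyz': array([1.30068036, 0.52060494, 0.59941248]), 'rotation': array([0.4253514 , 0.24335516, 0.43161388, 0.75734003])}
side {'fx': 389.01978185633885, 'fy': 389.01978185633885, 'cx': 280.50671641744054, 'cy': 205.42656144360384, 'xyz': array([ 0.27408238, -0.433604  ,  0.67167609]), 'rotation': array([ 0.9135158 ,  0.32456312, -0.07758501, -0.23265472])}
wrist {'fx': 366.8380591855895, 'fy': 366.8380591855895, 'cx': 287.67584915898055, 'cy': 217.33008481810805, 'xyz': array([ 0.27474175, -0.50936722,  0.37221756]), 'rotation': array([ 0.81888816, -0.11179314,  0.07614967, -0.55778644])}
```

View pics/scene0.png

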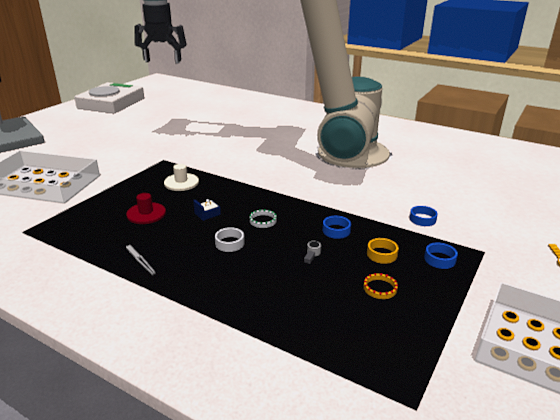

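View pics/side0.png

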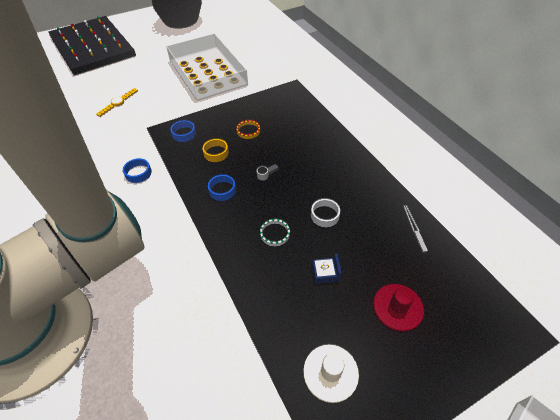

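The scene picture shows broad gold at (382,250), slim gold at (381,285), broad silver at (230,239), slim silver at (263,218), wine stand at (145,212) and cream stand at (181,182). In the side picture the same things are at (215,150), (248,129), (325,212), (275,232), (400,307) and (331,372). The loupe is at side (264,172) and the box at (325,270). The blue rings are decoys.

```bash
cat > h.py <<'E'
import numpy as np, cv2
from scipy.spatial.transform import Rotation as R
def rot(c):
    q=c["rotation"]; return R.from_quat([q[1],q[2],q[3],q[0]]).as_matrix()
def ray(c,u,v):
    d=np.array([(u-c["cx"])/c["fx"],-(v-c["cy"])/c["fy"],-1.]); return rot(c)@d
def cast(c,u,v,z):
    d=ray(c,u,v); return c["xyz"]+d*(z-c["xyz"][2])/d[2]
def proj(c,p):
    q=rot(c).T@(np.asarray(p)-c["xyz"]); return c["cx"]-c["fx"]*q[0]/q[2], c["cy"]+c["fy"]*q[1]/q[2]
def hull(im,box,thr=None):
    # bright / coloured pixels on black mat within box (u0,v0,u1,v1)
    u0,v0,u1,v1=box; m=(im[v0:v1,u0:u1].max(2)>70).astype(np.uint8)
    cs,_=cv2.findContours(m,cv2.RETR_EXTERNAL,cv2.CHAIN_APPROX_NONE)
    pts=np.vstack([k[:,0] for k in cs if len(k)>5])+[u0,v0]
    h=cv2.convexHull(pts.astype(np.int32)); M=cv2.moments(h)
    return M["m10"]/M["m00"],M["m01"]/M["m00"],h[:,0]
E
python3 - <<'E'
from h import *
from rig import calibration
B={"bg":(.022,(364,234,401,266),(200,135,230,163)),"sg":(.013,(362,270,401,301),(234,118,263,140)),
"bs":(.022,(213,226,247,253),(308,196,343,228)),"ss":(.013,(247,207,280,230),(257,217,293,246)),
"blueA":(.022,(320,213,353,240),(206,173,238,201)),"blueB":(.022,(424,240,459,270),(168,118,197,142)),
"loupe":(.018,(300,237,324,265),(254,162,280,182)),"box":(.02,(192,195,222,220),(310,255,343,284)),"tweez":(.005,(123,242,158,277),(400,202,430,255)),
"wine":(.008,(125,190,168,224),(372,282,426,330)),"cream":(.008,(162,162,201,192),(302,343,360,404))}
for n,(h,a,b) in B.items():
    o=[]
    for cam,bx in(("scene",a),("side",b)):
        im=cv2.imread(f"pics/{cam}0.png"); c=calibration(cam); 
        u,v,hl=hull(im,bx); zc=.003+h/2; p=cast(c,u,v,zc)
        P=np.array([cast(c,x,y,zc)[:2] for x,y in hl]); o+=[(u,v),p[:2],np.ptp(P,axis=0)]
    print(n,[np.round(x,3).tolist() for x in o])
E
```

```text
bg [[382.296, 250.078], [0.462, 0.268], [0.095, 0.071], [214.997, 149.606], [0.464, 0.271], [0.068, 0.085]]
sg [[380.209, 285.552], [0.569, 0.305], [0.079, 0.067], [247.835, 128.767], [0.571, 0.308], [0.067, 0.076]]
bs [[229.064, 239.018], [0.594, -0.028], [0.089, 0.081], [325.084, 212.025], [0.597, -0.024], [0.071, 0.074]]
ss [[262.484, 218.11], [0.477, -0.018], [0.079, 0.075], [274.506, 231.907], [0.479, -0.015], [0.064, 0.068]]
blueA [[337.347, 225.455], [0.423, 0.146], [0.119, 0.073], [221.371, 186.94], [0.43, 0.15], [0.065, 0.081]]
blueB [[441.956, 253.539], [0.41, 0.377], [0.121, 0.067], [181.525, 129.2], [0.418, 0.385], [0.065, 0.109]]
loupe [[312.454, 249.206], [0.532, 0.141], [0.068, 0.039], [265.15, 171.028], [0.54, 0.148], [0.057, 0.043]]
box [[206.335, 204.087], [0.497, -0.166], [0.049, 0.071], [326.748, 266.991], [0.528, -0.139], [0.063, 0.051]]
tweez [[139.984, 258.785], [0.739, -0.148], [0.051, 0.117], [419.098, 221.569], [0.762, -0.137], [0.099, 0.115]]
wine [[144.952, 208.959], [0.585, -0.284], [0.12, 0.126], [398.18, 306.884], [0.599, -0.268], [0.091, 0.09]]
cream [[182.397, 175.694], [0.399, -0.327], [0.173, 0.155], [330.578, 373.12], [0.429, -0.306], [0.091, 0.091]]
```

View pics/wrist0.png

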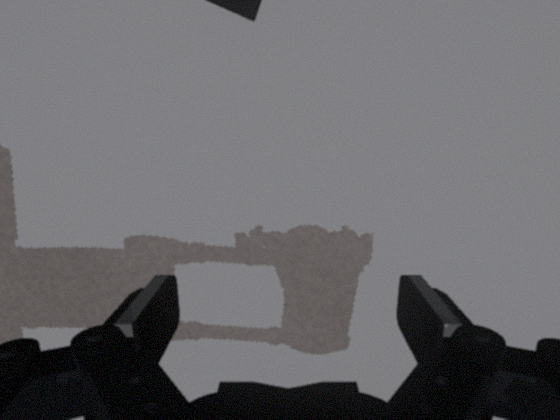

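The wrist view shows only bare table, the arm's shadow, and the fingers in the lower corners. I'll move toward the stands so the wrist camera can check them on the way.

Emit:
{"name": "apply_moves", "arguments": {
  "steps": [3,3,0,0,6,6,0,0,9,9,0,0,12,12,0,0,15,15,0,0,18,18,0,0,20,20,0,0,20,20,0,0],
  "jaw": 0,
  "newtons": 30
}}

```text
clock: 0.82
position: [0.4147, -0.3301, 0.2312]
ee_rot: [-0.001, 0.982, 0.19, 0.002]
contact_force: [-0.2, -0.2, 0.5]
width: 0.0853
gripper_force: 0.0
```

```bash
python3 - <<'E'
from rig import *
from h import *
c=calibration("wrist");im=get_image("wrist");cv2.imwrite("pics/w1.png",im[:,:,::-1])
print(get_state()["position"],c)
print("view axis",-rot(c)[:,2])
for n,p in dict(wine=(.599,-.268,.003),winetop=(.599,-.268,.053),cream=(.429,-.306,.003),bs=(.596,-.026,.014),ss=(.478,-.017,.009)).items(): print(n,proj(c,p))
E
```

```text
[ 0.41266693 -0.33247258  0.23112592] {'fx': 366.8380591855895, 'fy': 366.8380591855895, 'cx': 287.67584915898055, 'cy': 217.33008481810805, 'xyz': array([ 0.47790782, -0.30488921,  0.37310147]), 'rotation': array([ 0.82068047, -0.11051325,  0.07510142, -0.55554492])}
view axis [-0.24605868 -0.09794772 -0.9642932 ]
wine (np.float64(300.0461322638983), np.float64(-31.754084028384682))
winetop (np.float64(302.18101893588175), np.float64(-57.73618292080374))
cream (np.float64(270.81764656369376), np.float64(163.81610265609427))
bs (np.float64(15.75182975860696), np.float64(-163.237324349042))
ss (np.float64(-15.767936098156099), np.float64(-9.517539211244753))
```

View pics/w1.png

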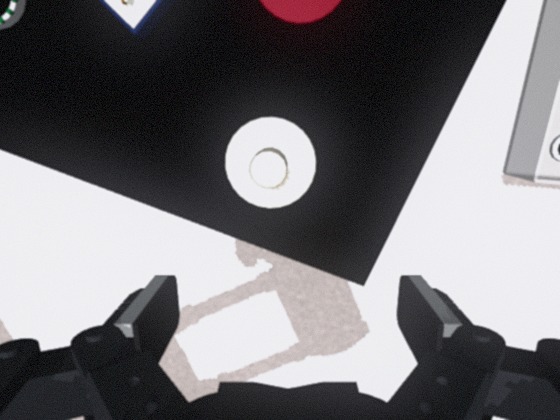

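The cream base is centred at (270,162), 1–2 px from the predicted point, so the side-view positions hold. Next is the broad silver bangle.

Emit:
{"name": "apply_moves", "arguments": {
  "steps": [1.3,3.2,-0.5,0,2.8,6.8,-1,0,4.3,10.5,-2,0,5.8,14.1,-3,0,7.3,17.8,-4,0,8.8,21.5,-5,0,10.3,25.1,-5,0,11.5,28,-5,0]
}}

```text
clock: 1.53
position: [0.5259, -0.0537, 0.1804]
ee_rot: [-0.0, 0.982, 0.187, -0.001]
contact_force: [0.5, -0.2, 0.4]
width: 0.0853
gripper_force: 0.0
```

```bash
python3 - <<'E'
from rig import *
from h import *
c=calibration("wrist");im=get_image("wrist");cv2.imwrite("pics/w2.png",im[:,:,::-1])
print(get_state()["position"])
for n,p in dict(bs=(.596,-.026,.014),ss=(.478,-.017,.009)).items(): print(n,proj(c,p))
E
```

```text
[ 0.52822966 -0.04902309  0.18084928]
bs (np.float64(287.29918764454953), np.float64(106.0768321892118))
ss (np.float64(229.75230266350587), np.float64(230.56273390384072))
```

View pics/w2.png

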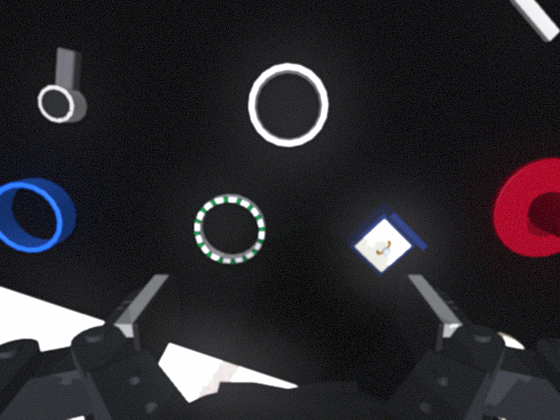

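The wrist view has broad silver at (288,105) and slim silver at (230,229), both within 1.5 px of prediction. I'll move over broad silver and descend.

Emit:
{"name": "apply_moves", "arguments": {
  "steps": [3.5,1.4,0,0,7,2.8,-2,0,7,2.8,-6,0,7,2.8,-10,0,7,2.8,-13,0,7,2.8,-15.5,0,7,2.8,-17,0,7,2.8,-17.8,0]
}}

```text
clock: 2.25
position: [0.5941, -0.0284, 0.0004]
ee_rot: [-0.0, 0.983, 0.186, -0.002]
contact_force: [-0.4, -0.0, 0.2]
width: 0.0855
gripper_force: 0.0
```

Emit:
{"name": "apply_moves", "arguments": {
  "steps": [0,0,0,0,0,0,0,0,0,0,0,0,0,0,0,0,0,0,0,0,0,0,0,0],
  "jaw": 140,
  "newtons": 30
}}

```text
clock: 2.75
position: [0.5965, -0.027, 0.0042]
ee_rot: [0.0, 0.982, 0.187, 0.001]
contact_force: [0.0, 0.3, -0.0]
width: 0.0617
gripper_force: 32.7
```

Emit:
{"name": "apply_moves", "arguments": {
  "steps": [0,0,0.5,0,0,0,2,0,0,0,4,0,0,0,6.5,0,0,0,9,0,0,0,11,0,-1,-1.7,12,0,-2.5,-4.2,12,0]
}}

```text
clock: 3.42
position: [0.5742, -0.0681, 0.1271]
ee_rot: [0.001, 0.982, 0.188, 0.004]
contact_force: [0.1, -1.1, -1.4]
width: 0.0613
gripper_force: 32.9
```

Emit:
{"name": "apply_moves", "arguments": {
  "steps": [-1.8,-3,0,0,-3.6,-6.1,0,0,-5.5,-9.2,0,0,-7.4,-12.4,0,0,-9.2,-15.5,0,0,-11,-18.5,0,0,-12.6,-21.2,0,0,-13.6,-22.9,0,0]
}}

```text
clock: 4.08
position: [0.4335, -0.3004, 0.124]
ee_rot: [0.001, 0.983, 0.186, -0.0]
contact_force: [-0.9, 0.1, -0.1]
width: 0.0616
gripper_force: 32.9
```

Emit:
{"name": "apply_moves", "arguments": {
  "steps": [-0.4,-0.6,0,0,-0.6,-0.9,0,0,-0.6,-0.9,0,0,-0.6,-0.9,0,0]
}}

```text
clock: 4.42
position: [0.4294, -0.306, 0.1235]
ee_rot: [-0.0, 0.982, 0.187, 0.0]
contact_force: [0.6, -0.3, -0.9]
width: 0.0617
gripper_force: 32.9
```

```bash
python3 - <<'E'
from rig import *
from h import *
print(get_state()["position"],get_state()["width"])
a=get_image("side")[:,:,::-1];b=get_image("wrist")[:,:,::-1]
cv2.imwrite("pics/c3.png",np.hstack([cv2.resize(a[270:420,240:440],(400,300)),cv2.resize(b,(400,300))]))
E
```

```text
[ 0.4294385  -0.30598945  0.12346388] 0.0616823832063819
```

View pics/c3.png

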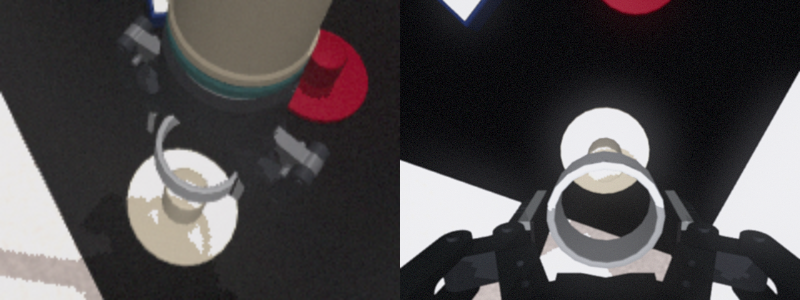

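The bangle is held level above the cream post in both views, side crop (195,175) and wrist crop (605,210). I'll lower it over the post.

Emit:
{"name": "apply_moves", "arguments": {
  "steps": [0,0,-2,0,0,0,-4,0,0,0,-5.5,0,0,0,-6.5,0,0,0,-7.2,0,0,0,-7.8,0,0,0,-8.4,0,0,0,-8.8,0]
}}

```text
clock: 5.18
position: [0.4294, -0.307, 0.0351]
ee_rot: [0.0, 0.982, 0.187, 0.0]
contact_force: [-0.6, 0.2, -1.1]
width: 0.0615
gripper_force: 32.9
```

Emit:
{"name": "apply_moves", "arguments": {
  "steps": [0,0,-0.6,0,0,0,-1.1,0,0,0,-1.5,0,0,0,-1.8,0,0,0,-2,0,0,0,-2.1,0,0,0,-2.2,0,0,0,-2.2,0]
}}

```text
clock: 5.85
position: [0.429, -0.3069, 0.0133]
ee_rot: [0.0, 0.982, 0.187, 0.0]
contact_force: [-0.7, 0.6, -0.2]
width: 0.0615
gripper_force: 32.9
```

Emit:
{"name": "apply_moves", "arguments": {
  "steps": [0,0,-0.05,0,0,0,-0.1,0,0,0,-0.1,0,0,0,-0.1,0]
}}

```text
clock: 6.18
position: [0.4291, -0.3069, 0.0124]
ee_rot: [0.0, 0.982, 0.187, 0.0]
contact_force: [-0.5, 0.4, -0.3]
width: 0.0614
gripper_force: 32.9
```

Emit:
{"name": "apply_moves", "arguments": {
  "steps": [0,0,-0.05,0,0,0,-0.1,0,0,0,-0.1,0,0,0,-0.1,0]
}}

```text
clock: 6.52
position: [0.4291, -0.307, 0.0121]
ee_rot: [0.0, 0.982, 0.187, 0.0]
contact_force: [-1.0, 0.6, 4.2]
width: 0.0614
gripper_force: 33.4
```

It is seated: contact force is +4 N at the expected height. Release and rise.

Emit:
{"name": "apply_moves", "arguments": {
  "steps": [0,0,0,0,0,0,0,0,0,0,0,0,0,0,0,0,0,0,0,0,0,0,0,0],
  "jaw": 0
}}

```text
clock: 7.02
position: [0.429, -0.3069, 0.0112]
ee_rot: [-0.0, 0.982, 0.187, -0.0]
contact_force: [0.4, 0.4, -0.0]
width: 0.0853
gripper_force: 0.0
```

Emit:
{"name": "apply_moves", "arguments": {
  "steps": [0,0,0.5,0,0,0,1.5,0,0,0,4,0,0,0,7.5,0,0,0,11,0,0,0,13,0,-4,-1.6,14,0,-7,-2.8,14,0]
}}

```text
clock: 7.68
position: [0.3604, -0.3365, 0.1553]
ee_rot: [0.004, 0.982, 0.189, 0.002]
contact_force: [-0.6, 0.0, -0.2]
width: 0.0854
gripper_force: 0.0
```

```bash
cat >> h.py <<'E'
def tophole(im,c,box,z,thr=70):
    pass
E
python3 - <<'E'
from rig import *
from h import *
c=calibration("wrist");b=get_image("wrist")[:,:,::-1];print(get_state()["position"])
for n,p in dict(pt=(.429,-.306,.053),rim=(.429,-.306,.033)).items(): print(n,proj(c,p))
cv2.imwrite("pics/w4.png",b)
E
```

```text
[ 0.35326643 -0.33725344  0.15382277]
pt (np.float64(281.42687423795206), np.float64(104.9919094122171))
rim (np.float64(281.63271123289036), np.float64(105.82636518403952))
```

View pics/w4.png

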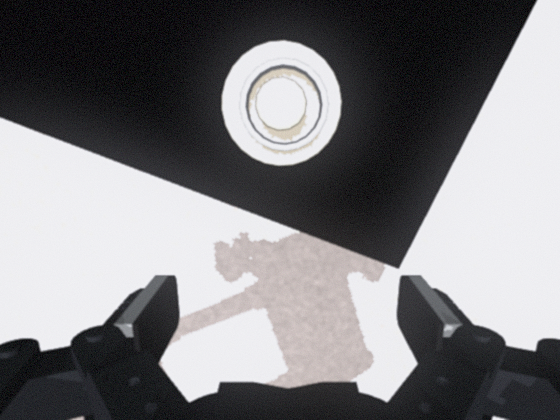

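The broad silver bangle sits flat and concentric round the post at (281,104), and the predicted point was (281,105). Slim silver next.

Emit:
{"name": "apply_moves", "arguments": {
  "steps": [1.2,3.2,0,0,2.6,6.9,0,0,4,10.6,0,0,5.4,14.4,0,0,6.8,18.1,0,0,8.2,21.9,0,0,9.6,25.7,0,0,10.8,28.8,0,0]
}}

```text
clock: 8.4
position: [0.4674, -0.0442, 0.1523]
ee_rot: [-0.0, 0.982, 0.187, 0.001]
contact_force: [0.9, 0.3, -0.1]
width: 0.0853
gripper_force: 0.0
```

Emit:
{"name": "apply_moves", "arguments": {
  "steps": [0.8,2,0,0,1.1,3,-2,0,1.1,3,-5,0,1.1,3,-8,0,1.1,3,-11,0,1.1,3,-13.5,0,1.1,3,-14.7,0,1.1,3,-15.2,0]
}}

```text
clock: 9.07
position: [0.4766, -0.0165, -0.0022]
ee_rot: [-0.001, 0.982, 0.187, -0.002]
contact_force: [-0.3, -0.3, 0.9]
width: 0.0851
gripper_force: 0.0
```

Emit:
{"name": "apply_moves", "arguments": {
  "steps": [0,0,0,0,0,0,0,0,0,0,0,0,0,0,0,0,0,0,0,0,0,0,0,0],
  "jaw": 140,
  "newtons": 30
}}

```text
clock: 9.57
position: [0.4792, -0.0171, 0.0007]
ee_rot: [0.001, 0.982, 0.187, 0.001]
contact_force: [-0.2, -0.5, 7.8]
width: 0.0606
gripper_force: 33.1
```

Emit:
{"name": "apply_moves", "arguments": {
  "steps": [0,0,0.5,0,0,0,2,0,0,0,4,0,0,0,6,0,0,0,8,0,0,0,10,0,0,0,12,0,0,0,13,0]
}}

```text
clock: 10.23
position: [0.4792, -0.0171, 0.1322]
ee_rot: [0.001, 0.982, 0.187, 0.002]
contact_force: [0.3, -0.2, -0.7]
width: 0.0608
gripper_force: 32.8
```

```bash
python3 - <<'E'
from rig import *
from h import *
a=get_image("side")[:,:,::-1];b=get_image("wrist")[:,:,::-1]
c=calibration("side");u,v=map(int,proj(c,(.478,-.017,.13)));print(u,v)
cv2.imwrite("pics/c5.png",np.hstack([cv2.resize(a[v-75:v+75,u-100:u+100],(400,300)),cv2.resize(b[210:,130:430],(400,280)).copy() if 0 else cv2.resize(b[195:420,130:430],(400,300))]))
E
```

```text
273 194
```

View pics/c5.png

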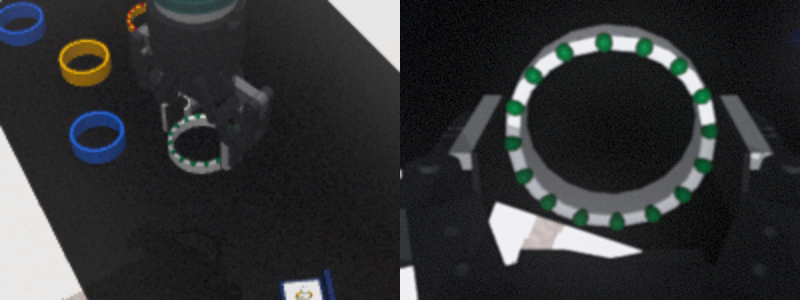

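The slim silver bangle is held level at the tips with its stones up, at (610,130) in the wrist crop. I'll carry it to the cream stand.

Emit:
{"name": "apply_moves", "arguments": {
  "steps": [-0.4,-2.5,0,0,-1,-6,0,0,-1.7,-10,0,0,-2.4,-14,0,0,-3,-18,0,0,-3.7,-22,0,0,-4.3,-25.5,0,0,-4.7,-28,0,0]
}}

```text
clock: 11.0
position: [0.4298, -0.2998, 0.1284]
ee_rot: [0.0, 0.983, 0.186, -0.001]
contact_force: [0.5, 1.8, -0.6]
width: 0.0604
gripper_force: 32.8
```

Emit:
{"name": "apply_moves", "arguments": {
  "steps": [-0.2,-0.7,0,0,-0.2,-1,0,0,-0.2,-1,-1.5,0,-0.2,-1,-3,0,-0.2,-1,-4.5,0,-0.2,-1,-5.5,0,-0.2,-1,-6.2,0,-0.2,-1,-6.2,0]
}}

```text
clock: 11.67
position: [0.4283, -0.305, 0.0658]
ee_rot: [-0.002, 0.982, 0.187, -0.001]
contact_force: [-0.6, -0.6, -0.6]
width: 0.0609
gripper_force: 32.9
```

Emit:
{"name": "apply_moves", "arguments": {
  "steps": [0,0,-0.7,0,0,0,-1.4,0,0,0,-2,0,0,0,-2.6,0,0,0,-3,0,0,0,-3.3,0,0,0,-3.5,0,0,0,-3.5,0]
}}

```text
clock: 12.33
position: [0.4288, -0.3068, 0.0319]
ee_rot: [-0.0, 0.982, 0.187, -0.0]
contact_force: [-0.4, -0.4, -0.7]
width: 0.0611
gripper_force: 32.9
```

Emit:
{"name": "apply_moves", "arguments": {
  "steps": [0,0,-0.05,0,0,0,-0.1,0,0,0,-0.1,0,0,0,-0.1,0]
}}

```text
clock: 12.67
position: [0.4291, -0.307, 0.0315]
ee_rot: [0.0, 0.982, 0.187, 0.0]
contact_force: [-0.1, 0.2, -0.3]
width: 0.0605
gripper_force: 32.9
```

Emit:
{"name": "apply_moves", "arguments": {
  "steps": [0,0,-0.05,0,0,0,-0.1,0,0,0,-0.1,0,0,0,-0.1,0]
}}

```text
clock: 13.0
position: [0.4292, -0.3071, 0.0308]
ee_rot: [0.0, 0.982, 0.187, 0.0]
contact_force: [-1.2, -0.0, 3.5]
width: 0.061
gripper_force: 33.2
```

Contact at the expected height. Release, rise, and check.

Emit:
{"name": "apply_moves", "arguments": {
  "steps": [0,0,0,0,0,0,0,0,0,0,0,0,0,0,0,0,0,0,0,0,0,0,0,0],
  "jaw": 0
}}

```text
clock: 13.5
position: [0.429, -0.3069, 0.0302]
ee_rot: [-0.0, 0.982, 0.187, -0.0]
contact_force: [0.2, 0.4, 0.6]
width: 0.0853
gripper_force: 0.0
```

Emit:
{"name": "apply_moves", "arguments": {
  "steps": [0,0,0.5,0,0,0,1.5,0,0,0,4,0,0,0,7.5,0,0,0,10,0,0,0,12,0,-4,-1.6,12.5,0,-7,-2.8,12.5,0]
}}

```text
clock: 14.17
position: [0.36, -0.3362, 0.1586]
ee_rot: [0.003, 0.982, 0.189, 0.001]
contact_force: [-0.6, -1.2, -0.2]
width: 0.0857
gripper_force: 0.0
```

```bash
python3 - <<'E'
from rig import *
from h import *
c=calibration("wrist");b=get_image("wrist")[:,:,::-1];a=get_image("side")[:,:,::-1];s=get_state()
print(s["position"]);print(proj(c,(.429,-.307,.047)))
cv2.imwrite("pics/c6.png",np.hstack([cv2.resize(a[270:420,230:430],(400,300)),cv2.resize(b[0:225,130:430],(400,300))]))
E
```

```text
[ 0.35570561 -0.33588089  0.15686643]
(np.float64(283.78970938855826), np.float64(105.4633473153264))
```

View pics/c6.png

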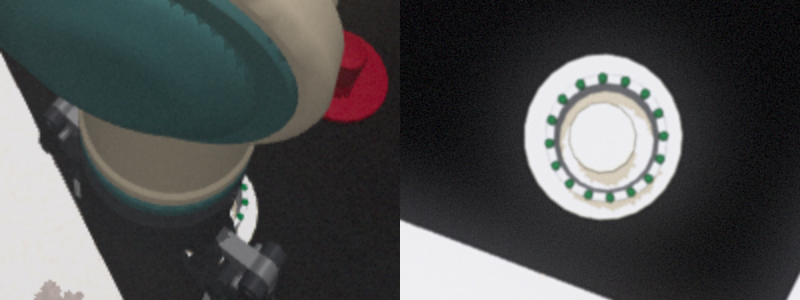

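The silver stack is right: the slim bangle is flat and concentric at (605,138) in the wrist crop, stones up. Now broad gold.

Emit:
{"name": "apply_moves", "arguments": {
  "steps": [0.2,2.5,0,0,0.4,6,0,0,0.6,10,0,0,0.8,14,0,0,1,18,0,0,1.2,22,0,0,1.4,26,0,0,1.7,30,0,0]
}}

```text
clock: 14.93
position: [0.376, -0.0327, 0.1561]
ee_rot: [0.0, 0.982, 0.186, 0.001]
contact_force: [1.2, -0.6, 0.1]
width: 0.085
gripper_force: 0.0
```

Emit:
{"name": "apply_moves", "arguments": {
  "steps": [0.2,4,0,0,0.5,8,0,0,0.7,12,0,0,1,16,0,0,1.2,20,0,0,1.4,24,0,0,1.7,27,0,0,1.7,27.7,0,0]
}}

```text
clock: 15.6
position: [0.3939, 0.2474, 0.1561]
ee_rot: [-0.002, 0.982, 0.189, 0.002]
contact_force: [0.8, -0.1, 0.1]
width: 0.085
gripper_force: 0.0
```

```bash
python3 - <<'E'
from rig import *
from h import *
s=get_state();c=calibration("wrist");b=get_image("wrist")[:,:,::-1]
print(s["position"],s["qpos"])
for n,p in dict(bg=(.463,.2695,.014),sg=(.57,.3065,.009)).items(): print(n,proj(c,p))
cv2.imwrite("pics/w7.png",b)
E
```

```text
[0.39387223 0.24740035 0.15614816] [0.40911797 0.16779123 1.85147854 0.00274636 1.11861777 1.59894006]
bg (np.float64(294.4881599807653), np.float64(110.5919230684483))
sg (np.float64(302.8795698548677), np.float64(-63.73469402622686))
```

View pics/w7.png

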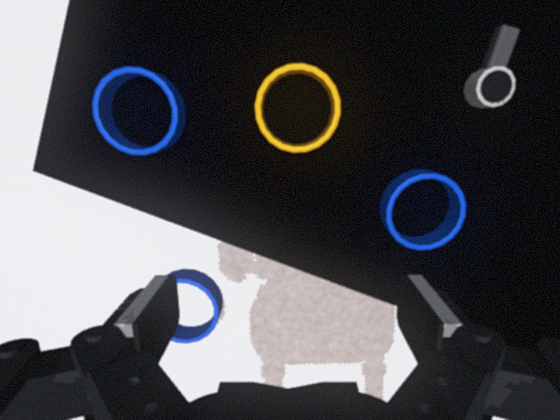

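Broad gold is at (298,108), about 3 px from the predicted (294,111), so I'm correcting by 1–2 mm. The fingers clear both blue rings on the mat, at (137,110) and (425,210).

Emit:
{"name": "apply_moves", "arguments": {
  "steps": [3.5,1.3,0,0,7.1,2.6,0,0,7.1,2.6,-3,0,7.1,2.6,-7,0,7.1,2.6,-10.5,0,7.1,2.6,-13,0,7.1,2.6,-14.6,0,7.1,2.6,-15.2,0]
}}

```text
clock: 16.32
position: [0.462, 0.2662, 0.0009]
ee_rot: [0.001, 0.982, 0.186, -0.003]
contact_force: [-1.4, 0.4, -0.0]
width: 0.0854
gripper_force: 0.0
```

Emit:
{"name": "apply_moves", "arguments": {
  "steps": [0,0,0,0,0,0,0,0,0,0,0,0,0,0,0,0,0,0,0,0,0,0,0,0],
  "jaw": 140,
  "newtons": 35
}}

```text
clock: 16.82
position: [0.4651, 0.2684, 0.0047]
ee_rot: [-0.0, 0.982, 0.187, 0.001]
contact_force: [-1.1, -0.2, 5.8]
width: 0.0601
gripper_force: 38.6
```

Emit:
{"name": "apply_moves", "arguments": {
  "steps": [0,0,0.5,0,0,0,2,0,0,0,4,0,0,0,6,0,0,0,8,0,0,0,10,0,0,0,12,0,0,0,13,0]
}}

```text
clock: 17.48
position: [0.4649, 0.2686, 0.1359]
ee_rot: [-0.0, 0.982, 0.187, 0.002]
contact_force: [1.7, 1.0, -1.1]
width: 0.0601
gripper_force: 38.2
```

Emit:
{"name": "apply_moves", "arguments": {
  "steps": [0.2,-2,0,0,0.6,-5.5,0,0,1,-9.5,0,0,1.4,-13.5,0,0,1.8,-17.5,0,0,2.3,-21.5,0,0,2.7,-25.5,0,0,3.1,-29.5,0,0]
}}

```text
clock: 18.15
position: [0.4944, -0.0286, 0.1331]
ee_rot: [-0.0, 0.982, 0.187, -0.0]
contact_force: [0.6, 0.2, -1.3]
width: 0.0604
gripper_force: 38.2
```

Emit:
{"name": "apply_moves", "arguments": {
  "steps": [0.5,-4,0,0,1,-8,0,0,1.5,-12,0,0,2,-16,0,0,2.5,-20,0,0,3,-23.5,0,0,3.3,-26,0,0,3.4,-26.9,0,0]
}}

```text
clock: 18.82
position: [0.5293, -0.3003, 0.1326]
ee_rot: [0.001, 0.983, 0.185, -0.0]
contact_force: [0.9, 1.0, -0.0]
width: 0.06
gripper_force: 38.3
```

Emit:
{"name": "apply_moves", "arguments": {
  "steps": [0,0,0,0,0,0,0,0,0,0,0,0]
}}

```text
clock: 19.07
position: [0.5284, -0.2939, 0.1329]
ee_rot: [-0.001, 0.982, 0.187, -0.0]
contact_force: [-0.1, -0.0, 0.1]
width: 0.0603
gripper_force: 38.3
```

```bash
python3 - <<'E'
from rig import *
from h import *
s=get_state();c=calibration("wrist");b=get_image("wrist")[:,:,::-1]
print(s["position"],s["width"])
for n,p in dict(base=(.599,-.268,.011),post=(.599,-.268,.053)).items(): print(n,proj(c,p))
hsv=cv2.cvtColor(np.ascontiguousarray(b),cv2.COLOR_BGR2HSV); m=((hsv[...,1]>150)&((hsv[...,0]<8)|(hsv[...,0]>170))&(hsv[...,2]>50)).astype(np.uint8)
k=max(cv2.findContours(m,0,1)[0],key=cv2.contourArea); print(cv2.boundingRect(k),cv2.fitEllipse(cv2.convexHull(k)))
cv2.imwrite("pics/w8.png",b)
E
```

```text
[ 0.52841122 -0.2939021   0.13292315] 0.060278554380148154
base (np.float64(290.33698701104004), np.float64(105.15256879890889))
post (np.float64(290.7988468711441), np.float64(103.27743592469238))
(225, 35, 131, 137) ((289.9784851074219, 102.81485748291016), (130.7000732421875, 136.52072143554688), 0.3006664514541626)
```

View pics/w8.png

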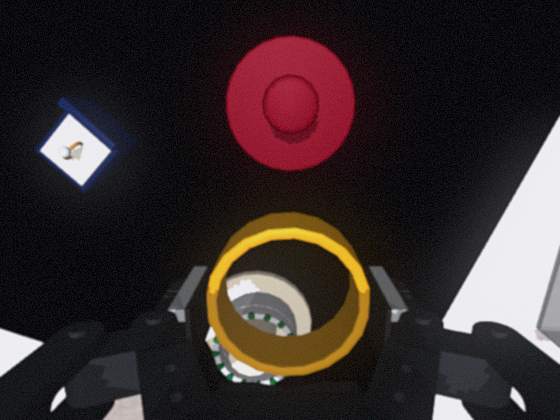

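The broad gold bangle is held level at (290,300). The wine base is at (290,103), 2 px ahead of prediction. I'll move over the post and lower.

Emit:
{"name": "apply_moves", "arguments": {
  "steps": [2,0.8,0,0,4.5,1.8,0,0,6.5,2.6,0,0,7.1,2.9,0,0,7.1,2.9,-1.5,0,7.1,2.9,-3.5,0,7.1,2.9,-5,0,7.1,2.9,-6,0]
}}

```text
clock: 19.78
position: [0.5985, -0.265, 0.0718]
ee_rot: [-0.001, 0.982, 0.188, -0.001]
contact_force: [-0.7, 0.5, -0.4]
width: 0.0602
gripper_force: 38.3
```

Emit:
{"name": "apply_moves", "arguments": {
  "steps": [0,0,-0.8,0,0,0,-1.6,0,0,0,-2.4,0,0,0,-3.2,0,0,0,-4,0,0,0,-4.6,0,0,0,-5,0,0,0,-5.2,0]
}}

```text
clock: 20.45
position: [0.5997, -0.2668, 0.0205]
ee_rot: [-0.0, 0.982, 0.187, -0.0]
contact_force: [0.5, 0.1, -0.9]
width: 0.0606
gripper_force: 38.3
```

Emit:
{"name": "apply_moves", "arguments": {
  "steps": [0,0,-0.3,0,0,0,-0.5,0,0,0,-0.7,0,0,0,-0.8,0,0,0,-0.8,0,0,0,-0.8,0]
}}

```text
clock: 20.95
position: [0.6001, -0.2669, 0.0134]
ee_rot: [0.0, 0.982, 0.187, 0.0]
contact_force: [0.0, 0.4, -0.1]
width: 0.06
gripper_force: 38.3
```

Emit:
{"name": "apply_moves", "arguments": {
  "steps": [0,0,-0.05,0,0,0,-0.1,0,0,0,-0.1,0,0,0,-0.1,0]
}}

```text
clock: 21.28
position: [0.6002, -0.267, 0.0128]
ee_rot: [0.0, 0.982, 0.187, 0.0]
contact_force: [0.2, -1.0, 2.0]
width: 0.0602
gripper_force: 38.5
```

Emit:
{"name": "apply_moves", "arguments": {
  "steps": [0,0,-0.05,0,0,0,-0.05,0,0,0,-0.05,0]
}}

```text
clock: 21.53
position: [0.6002, -0.267, 0.0128]
ee_rot: [0.0, 0.982, 0.187, 0.0]
contact_force: [-1.1, 1.2, 5.7]
width: 0.0601
gripper_force: 38.8
```

Emit:
{"name": "apply_moves", "arguments": {
  "steps": [0,0,0,0,0,0,0,0,0,0,0,0,0,0,0,0,0,0,0,0,0,0,0,0],
  "jaw": 0
}}

```text
clock: 22.03
position: [0.6, -0.2669, 0.0116]
ee_rot: [-0.0, 0.982, 0.187, -0.0]
contact_force: [-0.1, 0.4, -0.7]
width: 0.0849
gripper_force: 0.0
```

Emit:
{"name": "apply_moves", "arguments": {
  "steps": [0,0,0.5,0,0,0,1.5,0,0,0,4,0,0,0,7.5,0,0,0,11,0,0,0,13,0,-4,-1.6,14,0,-7,-2.8,14,0]
}}

```text
clock: 22.7
position: [0.5318, -0.2961, 0.1562]
ee_rot: [0.003, 0.982, 0.188, 0.003]
contact_force: [0.1, -1.3, 0.8]
width: 0.0854
gripper_force: 0.0
```

```bash
python3 - <<'E'
from rig import *
from h import *
s=get_state();c=calibration("wrist");b=get_image("wrist")[:,:,::-1]
print(s["position"],proj(c,(.6,-.267,.033)))
cv2.imwrite("pics/w9.png",b[:260])
E
```

```text
[ 0.53175914 -0.29605671  0.1561946 ] (np.float64(283.367225691854), np.float64(107.59050952010621))
```

View pics/w9.png

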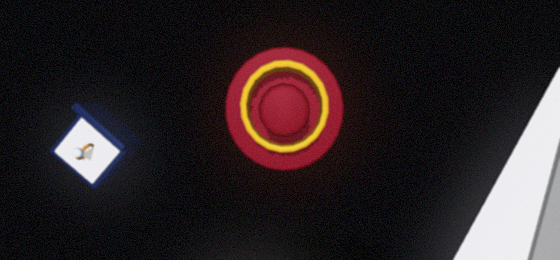

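Broad gold lies flat on the wine stand at (284,107), concentric with the post. Slim gold next.

Emit:
{"name": "apply_moves", "arguments": {
  "steps": [-0.1,2.5,0,0,-0.3,6,0,0,-0.5,10,0,0,-0.7,14,0,0,-0.9,18,0,0,-1.1,22,0,0,-1.3,26,0,0,-1.5,30,0,0]
}}

```text
clock: 23.42
position: [0.5148, 0.0069, 0.1529]
ee_rot: [0.0, 0.982, 0.186, 0.001]
contact_force: [0.5, 0.5, -0.2]
width: 0.0854
gripper_force: 0.0
```

Emit:
{"name": "apply_moves", "arguments": {
  "steps": [-0.2,4,0,0,-0.4,8,0,0,-0.6,12,0,0,-0.8,16,0,0,-1,20,0,0,-1.2,24,0,0,-1.5,26.7,0,0,-1.5,27.3,0,0]
}}

```text
clock: 24.08
position: [0.4994, 0.2828, 0.1527]
ee_rot: [-0.001, 0.982, 0.189, 0.001]
contact_force: [-0.6, 0.3, -0.6]
width: 0.0856
gripper_force: 0.0
```

Emit:
{"name": "apply_moves", "arguments": {
  "steps": [0,0,0,0,0,0,0,0,0,0,0,0]
}}

```text
clock: 24.33
position: [0.5001, 0.2767, 0.152]
ee_rot: [0.0, 0.982, 0.186, -0.0]
contact_force: [-0.4, -0.0, 0.2]
width: 0.0851
gripper_force: 0.0
```

```bash
python3 - <<'E'
from rig import *
from h import *
s=get_state();c=calibration("wrist");b=get_image("wrist")[:,:,::-1]
print(s["position"],proj(c,(.57,.3065,.009)))
u,v,h=hull(b,(220,40,370,180)); print(u,v,np.ptp(h,axis=0),cast(c,u,v,.012))
E
```

```text
[0.50010573 0.27670882 0.15204091] (np.float64(284.13364365135186), np.float64(104.86001149677453))
285.9792179382007 102.20270713699755 [86 90] [0.57216613 0.30586984 0.012     ]
```

Emit:
{"name": "apply_moves", "arguments": {
  "steps": [3.5,1.4,0,0,7.2,2.8,0,0,7.2,2.8,-3,0,7.2,2.8,-7,0,7.2,2.8,-10.5,0,7.2,2.8,-13,0,7.2,2.8,-14.5,0,7.2,2.8,-15,0]
}}

```text
clock: 25.05
position: [0.5703, 0.3034, -0.0014]
ee_rot: [0.001, 0.983, 0.186, -0.003]
contact_force: [-0.9, -0.2, 0.9]
width: 0.0854
gripper_force: 0.0
```

Emit:
{"name": "apply_moves", "arguments": {
  "steps": [0,0,0,0,0,0,0,0,0,0,0,0,0,0,0,0,0,0,0,0,0,0,0,0],
  "jaw": 140,
  "newtons": 30
}}

```text
clock: 25.55
position: [0.5732, 0.3063, 0.0035]
ee_rot: [-0.0, 0.982, 0.187, 0.002]
contact_force: [-0.8, -1.1, 5.9]
width: 0.06
gripper_force: 33.0
```

Emit:
{"name": "apply_moves", "arguments": {
  "steps": [0,0,0.5,0,0,0,2,0,0,0,4,0,0,0,6,0,0,0,8,0,0,0,10,0,0,0,12,0,0,0,13,0]
}}

```text
clock: 26.22
position: [0.5728, 0.3067, 0.1347]
ee_rot: [-0.0, 0.982, 0.187, 0.002]
contact_force: [-0.4, -1.0, -0.1]
width: 0.0595
gripper_force: 32.6
```

```bash
python3 - <<'E'
from rig import *
from h import *
b=get_image("wrist")[:,:,::-1];print(get_state()["position"])
cv2.imwrite("pics/w10.png",b[195:,130:430])
E
```

```text
[0.57360564 0.30702513 0.13586219]
```

View pics/w10.png

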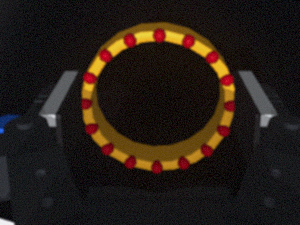

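Slim gold is held level, red stones up, at crop (158,100). I'll carry it to the wine stand.

Emit:
{"name": "apply_moves", "arguments": {
  "steps": [0.1,-2,0,0,0.3,-5.5,0,0,0.5,-9.5,0,0,0.7,-13.5,0,0,0.9,-17.5,0,0,1.1,-21.5,0,0,1.3,-25.5,0,0,1.5,-29.5,0,0]
}}

```text
clock: 26.93
position: [0.586, 0.0095, 0.1308]
ee_rot: [-0.0, 0.982, 0.187, -0.001]
contact_force: [1.4, -0.0, -0.6]
width: 0.0598
gripper_force: 32.6
```

Emit:
{"name": "apply_moves", "arguments": {
  "steps": [0.2,-4,0,0,0.4,-8,0,0,0.6,-12,0,0,0.8,-16,0,0,1,-20,0,0,1.2,-24,0,0,1.3,-27,0,0,1.3,-27.8,0,0]
}}

```text
clock: 27.6
position: [0.5996, -0.2723, 0.1303]
ee_rot: [0.001, 0.983, 0.185, -0.001]
contact_force: [0.6, 0.4, -0.2]
width: 0.0596
gripper_force: 32.6
```

Emit:
{"name": "apply_moves", "arguments": {
  "steps": [0,0,0,0,0,0,0,0,0,0,0,0,0,0,-1.5,0,0,0,-3,0,0,0,-4.5,0,0,0,-5.5,0,0,0,-6,0]
}}

```text
clock: 28.27
position: [0.5992, -0.2645, 0.0703]
ee_rot: [-0.001, 0.982, 0.188, -0.001]
contact_force: [0.3, -0.1, -0.2]
width: 0.06
gripper_force: 32.6
```

Emit:
{"name": "apply_moves", "arguments": {
  "steps": [0,0,-0.7,0,0,0,-1.5,0,0,0,-2.2,0,0,0,-2.9,0,0,0,-3.4,0,0,0,-3.7,0,0,0,-3.8,0,0,0,-3.8,0]
}}

```text
clock: 28.93
position: [0.6, -0.267, 0.0338]
ee_rot: [0.0, 0.982, 0.187, 0.0]
contact_force: [0.7, -0.3, -0.5]
width: 0.0594
gripper_force: 32.6
```

Emit:
{"name": "apply_moves", "arguments": {
  "steps": [0,0,-0.05,0,0,0,-0.1,0,0,0,-0.15,0,0,0,-0.2,0,0,0,-0.2,0,0,0,-0.2,0]
}}

```text
clock: 29.43
position: [0.6004, -0.2672, 0.0335]
ee_rot: [0.001, 0.982, 0.187, 0.001]
contact_force: [-1.9, 0.2, 7.3]
width: 0.0597
gripper_force: 33.3
```

Emit:
{"name": "apply_moves", "arguments": {
  "steps": [0,0,0.05,0,0,0,0.05,0,0,0,0.05,0,0,0,0.05,0,0,0,0.05,0,0,0,0.05,0],
  "jaw": 0
}}

```text
clock: 29.93
position: [0.6, -0.2669, 0.0321]
ee_rot: [-0.0, 0.982, 0.187, -0.0]
contact_force: [-0.9, -0.2, 0.5]
width: 0.0855
gripper_force: 0.0
```

Emit:
{"name": "apply_moves", "arguments": {
  "steps": [0,0,0.5,0,0,0,1.5,0,0,0,4,0,0,0,7.5,0,0,0,10,0,0,0,12,0,-4,-1.6,14,0,-7,-2.8,16,0]
}}

```text
clock: 30.6
position: [0.5318, -0.2939, 0.1926]
ee_rot: [0.0, 0.982, 0.188, 0.0]
contact_force: [-0.9, -1.2, 0.4]
width: 0.0854
gripper_force: 0.0
```

Emit:
{"name": "apply_moves", "arguments": {
  "steps": [-3,2,0,0,-5,5,0,0,-5,9,0,0,-5,13,0,0,-5,16,0,0,-5,18,0,0,-5,18,0,0,-5,18,0,0]
}}

```text
clock: 31.27
position: [0.4819, -0.1137, 0.1924]
ee_rot: [0.001, 0.982, 0.188, 0.001]
contact_force: [0.8, -0.6, 0.4]
width: 0.085
gripper_force: 0.0
```

```bash
python3 - <<'E'
from rig import *
from h import *
print(get_state()["clock"])
a=get_image("scene")[:,:,::-1];b=get_image("side")[:,:,::-1]
cv2.imwrite("pics/f.png",np.vstack([np.hstack([cv2.resize(a[150:300,100:300],(400,300)),cv2.resize(b[270:420,260:460],(400,300))]),np.hstack([cv2.resize(a,(400,300)),cv2.resize(b,(400,300))])]))
E
```

```text
31.2667
```

View pics/f.png

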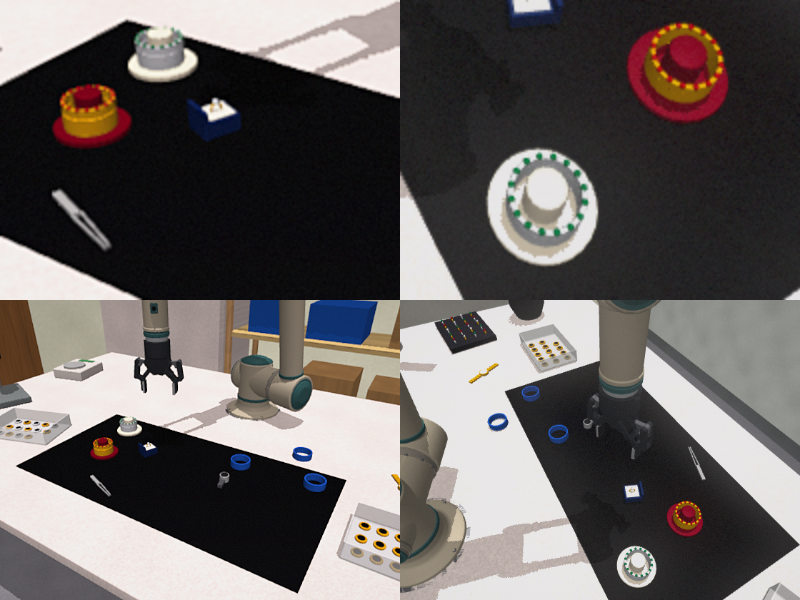

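Both stacks sit flat on their stands, gold at (90,110) and silver at (160,50) in the scene crop. The loupe, box, tweezers and blue rings look unmoved, and the gripper is clear.

```bash
python3 -c "
from rig import *
print(sign_off())"
```

```text
the job is handed in; nothing more can be done
None
```

The job is handed in at about 31 s of the 96 s: both gold bangles are on the wine-red stand and both silver on the cream, each broad one flat on the base with the slim one stones-up on it, and the last pictures show the loupe, ring box, tweezers and blue rings where they lay.

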